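# Put the clay paddle away and shut the tool chest

## Task

Pack up the pottery tool chest: while its lid is still locked open, lay the wooden clay paddle down inside it, clear of the lid stay. Then press the folding stay down at its knee to break the lock, and lower the lid gently until it is fully shut. Do not force the lid while the stay is locked, do not let it slam, and leave the other things on the table where they are.

Things in the scene. Friction and masses are not known exactly. Their poses are not given: they have to be found in the camera images.
- chest: Plywood tool chest fixed on the table, 210 mm deep (its x), 280 mm long (its y), 120 mm high; walls and floor 10 mm, open inside 190 x 260 x 110 mm. Origin: centre of its underside, z up. Its +x side is the back, with the lid's hinge line along y at x = +105, z = 120 mm; -x is the front. The folding stay is inside its -y end, in the plane y = -108 mm.
- chest_floor (a point): Centre of the chest's inner floor, 10 mm above the table; axes as the chest's. Two thin tools (up to 160 mm long, 12 mm high) already lie along the back, x = +45 to +95 mm; the front half is free. The stay folds down to about 15 mm above the floor as the lid shuts, so keep the strip y < -85 mm clear.
- hinge_mid (a point): Middle of the lid's hinge line, on the chest's back upper edge, 120 mm above the table; axes as the chest's.
- lid_front (a point): Middle of the lid's front (free) edge on its outer face, 220 mm from the hinge line. The lid is a flat 10 mm plywood panel, 218 x 286 mm, its inner face in line with the hinge; locked open it stands nearly upright, leaning 5 degrees over the chest.
- lid (a joint): Lid angle, rad: 0 locked open (85 degrees from shut), growing as it goes down, 1.484 fully shut. Stiff friction hinges hold it wherever it is left; once the stay is broken 2 to 8 N at the front edge push it down, from its outer (hinge) side. With the stay locked it does not move.
- knee_top (a point): Knee of the stay: centre of a dark steel knuckle 20 mm in diameter and 26 mm long (along the chest's y), between two steel straps each 86 mm long and 15 mm wide. Locked, the straps are nearly in line, rising about 32 degrees from near the chest's front to the lid, and the knee is about 27 mm above the rim.
- knee (a joint): Fold of the stay at its knee, rad: 0 locked (a little past straight, on its stop), 0.1 straight, growing as it folds, about 2.1 with the lid shut. Pressing the knee down and towards the hinge side with 5 to 8 N folds it; it stays where left. From about 0.4 on (knee some 18 mm lower) pushing the lid folds it further.
- paddle_center (a point): Centre (half-way up) of the loose wooden clay paddle, lying flat on the table: 165 mm long along its x, 18 mm thick, about 0.1 kg. The blade, x = -12 to +82 mm, is 46 mm wide; the handle, x = -82 to -12 mm, is 26 mm wide. It balances at x = +11 mm.
- bowl: Bystander: unglazed pale bowl, 136 mm across, 65 mm high; origin under its centre.
- dish: Bystander: shallow white dish, 120 mm across, 30 mm high; origin under its centre.
- jar_big: Bystander: white glaze jar, 84 mm across, 115 mm high; origin under its centre.
- jar_small: Bystander: white glaze jar, 62 mm across, 85 mm high; origin under its centre.
- stick: Bystander: wooden guide stick 260 x 24 x 8 mm, long along its x; origin under its centre.
- rib: Bystander: flat wooden rib (throwing scraper) with round ends, 100 mm long along its x, 50 mm wide, 8 mm thick; origin under its centre.
- mug: Bystander: white mug, 80 mm across, 90 mm high, handle at its +y; origin under its centre.
Not all that is in view belongs to the job. There is more than one size of the part that bears paddle_center; the job needs the larger.

How it is judged:
By the outcome, as a careful person would: the job done as asked, in the order asked, and still so for the second after the job is handed in, with the robot touching nothing.
It also fails if it takes over 72 s, if anything falls off the work surface, if the arm or the gripper's body presses on something with over 40 N, if the wrist force passes 120 N, or if a joint passes its speed limit or range.

## Robot

A 7-joint arm with a two-finger parallel gripper is mounted at the origin on the work surface. World frame = base frame: x ahead of the robot, y to its left, z up, the work surface at z = 0. Lengths are in m, angles in degrees, forces in N, time in s.
With the tool pointing down it reaches from about 0.425 to 0.925 m from the base axis. Payload 6.8 kg.
Tool frame: the origin (TCP) lies at the very end of the fingers, on their centre line; the grasp point (between the pads) lies 19 mm behind it; z points along the fingers, x is the direction in which the jaws open and shut, and the axes are right-handed (so a half turn about z gives the same grasp; the last joint's range is limited). The gripper opens to 88 mm and grips with 3 to 60 N. Pads are 20 mm wide; open, the fingers measure 115 mm over their backs; the gripper's body (75 mm by 178 mm) begins 61 mm behind the grasp point.
Start: joints at [-76.954, 27.33, 1.283, 89.118, -0.659, 63.558, -4.761], TCP at [0.222, 0.637, 0.223] pointing down, gripper open.
Joint ranges: [-169.35, 169.35], [-19.33, 120.38], [-80.79, 83.38], [13.8, 139.57], [-78.32, 258.32], [9.67, 109.79], [-169.56, 169.56]. Speed limits (degrees/s): [136.94, 136.94, 180, 180, 180, 180, 180].

## Interface

Orientations are given as [roll, pitch, yaw] about the fixed x, y, z axes, in that order (R = Rz(yaw) Ry(pitch) Rx(roll)).
In Python, from workcell import monitor, viewer, job gives the robot as it stands.
- The arm moves only by the tool arm_command, never from a script. Its argument "targets" is a list that holds one entry, the list of rows, each a list of 5 numbers: the closure, from 0 (fully open) to 1 (shut), then the shift along the world's x, y, z in cm, then the turn about the world's z in degrees. In form: [[[grip, x, y, z, twist], ...]]. A call has 1 to 8 rows; each row is the pose to reach, as a shift and turn from the pose measured when the call began; what a row does not reach only later rows make up. A row lasts 1/10 s, in which the tool goes at most 50 mm and 8.59 degrees, less where a joint would pass 70% of its speed; a pose out of reach is approached as far as the arm can. A call with a gripper value outside its range is refused whole. The fingers move at their own pace and stop on an object; "force" is the grip in N (left out, the last holds). Time passes only in rows, so rows that repeat a pose let the fingers close. It gives the time, the measured TCP pose, the force and the opening at its end, in the units of the state.
- monitor.state(): the state, without advancing time (a new reading comes with each control period).
- viewer.read_camera(name): name is "scene" or "top" or "wrist"; returns (picture, depth): 384x512x3 uint8, red, green, blue; 384x512 float32, m along the optical axis (not along the pixel's ray), 0 where there is no reading.
- viewer.camera_info(name): a dict with "fx", "fy", "cx", "cy" (pixels), "k1" (the pictures are not rectified: a ray, as slopes to the right and down, at radius r is drawn at 1 + k1 r^2 times it, then the intrinsics apply), "R" (3x3) and "t" (3): a world point X has camera coordinates R X + t; the wrist camera has in their place "tool_from_camera" (4x4, takes a point from camera to tool coordinates, whose origin is the TCP and whose axes are the tool frame's). Camera axes: x right, y down, z forward; pixel columns grow to the right and rows downward; lengths in m; the calibration is good to about 2 mm. A picture is of the moment at which its call begins: read the wrist's pose just before it. camera_info takes no time and is no camera call.
- job.hand_in(): hands the job in, once; it reports no verdict.
The state is a dict: "t": time; "q": joint angles; "qvel": joint speeds; "joint_efforts": joint torques, N m; "ee_pos": TCP position; "tool_rot": TCP orientation; "ft_force": force on the tool from outside, world axes, zero at the start; "moment": the same for the moment, N m; "finger_gap": opening from 0.0 (shut) to 1.0 (fully open).
Only numpy, scipy, OpenCV 4.12 (cv2) and the standard library are available. Lean on these libraries where they do the work, as an engineer would, in place of code of your own. Each camera call takes 0.05 s, during which the arm holds its last target. There are 200 camera calls.

## Working session

There is one attempt and no reset: what is moved stays moved. The work goes in short steps, Python scripts to look and compute and a tool call to move; the robot and the scene stay as the last step left them, time stands still between calls to the robot, and variables do not carry over. Pictures are saved under pics/ and viewed, about 8 in all and at most 12, crops included, and the job is handed in when it is done.

Besides the shell and the picture viewer there is one more tool, called after ">>>" as name(argument=value, ...) on one line, values as JSON. arm_command: Moves the arm, as the interface text tells. Its arguments: {"type":"object","properties":{"targets":{"type":"array"},"force":{"type":"number"}},"required":["targets"]}

```bash
mkdir -p pics; ls; cat > h.py <<'E'
import numpy as np, cv2
from workcell import monitor, viewer, job
from scipy.spatial.transform import Rotation as Ro
def snap(name, f=None):
    s=monitor.state(); im,d=viewer.read_camera(name); ci=viewer.camera_info(name)
    if f: cv2.imwrite('pics/'+f, im[:,:,::-1])
    return s,im,d,ci
def campose(ci,s):
    if 'R' in ci:
        R=np.array(ci['R']);t=np.array(ci['t']); return R.T,-R.T@t
    T=np.array(ci['tool_from_camera']); Rt=Ro.from_euler('xyz',s['tool_rot'],degrees=True).as_matrix()
    return Rt@T[:3,:3], Rt@T[:3,3]+np.array(s['ee_pos'])
def rays(uv,ci,s):
    K=np.array([[ci['fx'],0,ci['cx']],[0,ci['fy'],ci['cy']],[0,0,1.]])
    n=cv2.undistortPoints(np.array(uv,float).reshape(-1,1,2),K,np.array([ci['k1'],0,0,0.])).reshape(-1,2)
    return np.c_[n,np.ones(len(n))]
def onplane(uv,z,ci,s):
    R,o=campose(ci,s); d=rays(uv,ci,s)@R.T
    return o+d*((z-o[2])/d[:,2])[:,None]
def cloud(d,ci,s):
    v,u=np.mgrid[:d.shape[0],:d.shape[1]]
    R,o=campose(ci,s); r=rays(np.c_[u.ravel(),v.ravel()],ci,s)*d.reshape(-1,1)
    return (r@R.T+o).reshape(*d.shape,3)
E
python3 - <<'E'
from h import *
for n in ['scene','top']:
    s,im,d,ci=snap(n,n+'0.png'); np.savez(n+'0.npz',im=im,d=d); print(n,campose(ci,s),ci['fx'],ci['k1'],(d>0).mean())
print(s)
a=cv2.imread('pics/scene0.png');b=cv2.imread('pics/top0.png')
E
```

```text
pics
scene (array([[-0.83967674,  0.39210359, -0.37576289],
       [ 0.54308367,  0.60848081, -0.57862876],
       [ 0.00176209, -0.68993179, -0.72387224]]), array([1.04614009, 0.80404604, 1.22422046])) 377.61277025649116 -0.009000251394855953 0.9958750406901041
top (array([[ 0.0156056 , -0.98579836,  0.16720663],
       [-0.99984173, -0.01395661,  0.01103262],
       [-0.0085423 , -0.16735234, -0.98586014]]), array([ 0.28949438, -0.00630578,  1.58718432])) 407.9552738631652 -0.058331891432517255 0.996002197265625
{'t': 0.05, 'q': array([-76.95292991,  27.3750161 ,   1.28046391,  89.17467947,
        -0.66023969,  63.55892441,  -4.76112629]), 'qvel': array([-0.04609335, -0.13200681,  0.12663452, -0.02309642,  0.09017293,
        0.04056869,  0.02468117]), 'joint_efforts': array([ 2.32296130e-03, -5.84619570e+01,  1.54055089e+00, -2.73603988e+01,
       -5.43722673e-02,  1.31985726e-02,  5.35788502e-05]), 'ee_pos': array([0.22225821, 0.63674486, 0.22171778]), 'tool_rot': array([1.79993504e+02, 1.01076279e-01, 7.07596427e+01]), 'ft_force': array([ 0.19632337, -0.00772142,  0.55397058]), 'moment': array([-0.01551009,  0.0201973 , -0.0313078 ]), 'finger_gap': 1.0006571483020212}
```

View pics/top0.png

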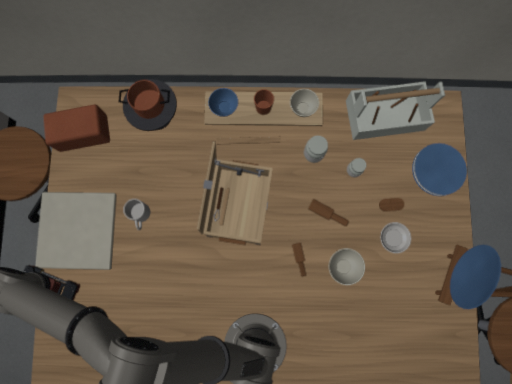

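View pics/scene0.png

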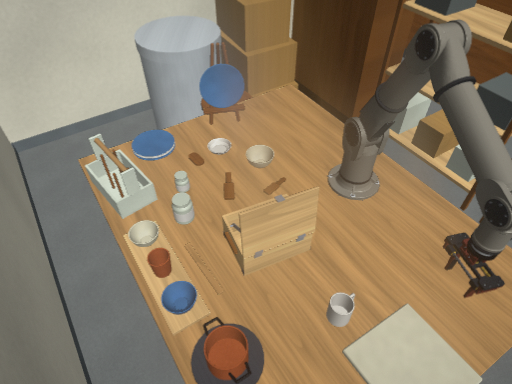

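The top view shows the chest at about (240,200). Its lid stands on the left at +y, and the stay is at the top end, around (245,170). Two paddles are visible, at (328,213) and (300,259). Next I'll measure both, plus the chest.

```bash
python3 - <<'E'
from h import *
s=monitor.state(); z=np.load('top0.npz'); im,d=z['im'],z['d']; ci=viewer.camera_info('top')
P=cloud(d,ci,s)
h=cv2.cvtColor(im,cv2.COLOR_RGB2HSV)
print('px',h[213,322],h[259,300],h[230,320], h[204,391])
dark=((h[...,2]<150)&(h[...,1]>110)).astype(np.uint8); 
for (u0,u1,v0,v1) in [(300,358,190,235),(285,318,236,285)]:
    m=np.zeros_like(dark); m[v0:v1,u0:u1]=dark[v0:v1,u0:u1]
    n,l,st,c=cv2.connectedComponentsWithStats(m); k=1+st[1:,4].argmax()
    v,u=np.nonzero(l==k); W=onplane(np.c_[u,v],0.018,ci,s)[:,:2]
    r=cv2.minAreaRect((W*1000).astype(np.float32)); print(st[k],r)
    c0=W.mean(0); e,V=np.linalg.eigh(np.cov((W-c0).T)); ax=V[:,1]; p=(W-c0)@ax; q=(W-c0)@V[:,0]
    wd=[np.ptp(q[(p>a)&(p<=a+.02)]) if ((p>a)&(p<=a+.02)).sum()>3 else 0 for a in np.arange(p.min(),p.max(),.02)]
    print('centre',c0+ax*(p.min()+p.max())/2,'len',np.ptp(p),'ax',ax,np.round(wd,3),'zmed',np.median(P[v,u,2]))
# chest: points with z 0.105..0.13 in region
reg=np.zeros(d.shape,bool); reg[135:250,190:285]=1
for lo,hi in [(.112,.128),(.135,.2),(.2,.28),(.28,.40)]:
    w=P[reg&(P[...,2]>lo)&(P[...,2]<hi)]
    if len(w)>5: print(lo,len(w),w.min(0),w.max(0),cv2.minAreaRect((w[:,:2]*1000).astype(np.float32)))
# upscaled views
big=cv2.resize(im[130:290,190:350],None,fx=4,fy=4,interpolation=cv2.INTER_CUBIC)[:560]
z2=np.load('scene0.npz')['im'][170:280,205:335]
cv2.imwrite('pics/crops.png',np.vstack([cv2.resize(im[135:250,190:350],(640,460//1))[:, :],])[:,:,::-1])
E
```

```text
px [ 13 133  92] [ 13 135  89] [ 16  97 121] [ 13 138  85]
[308 199  41  27 403] ((499.9574890136719, -278.7733459472656), (162.270263671875, 46.39824676513672), 62.030513763427734)
centre [ 0.49993753 -0.27874714] len 0.16231048248190608 ax [0.47097879 0.88214454] [0.025 0.025 0.025 0.042 0.046 0.045 0.046 0.046 0.041] zmed 0.016113165954230402
[292 243  14  34 252] ((322.5849304199219, -166.150634765625), (127.02322387695312, 35.3938102722168), 14.219433784484863)
centre [ 0.32230378 -0.16531766] len 0.12708265486962358 ax [-0.9731329  -0.23024414] [0.035 0.034 0.034 0.033 0.019 0.019 0.016] zmed 0.012516644009084366
0.112 738 [ 0.37898117 -0.05409793  0.1121416 ] [0.68099683 0.19156421 0.12767826] ((529.7784423828125, 68.24497985839844), (211.59727478027344, 281.2693176269531), 81.8653564453125)
0.135 192 [0.4027764  0.0375764  0.13516521] [0.68132888 0.19461012 0.19862943] ((530.9666748046875, 141.64459228515625), (118.98462677001953, 276.8028564453125), 68.7578353881836)
0.2 121 [0.40155642 0.14112193 0.2008594 ] [0.68320128 0.19311533 0.27965073] ((542.0665283203125, 161.95465087890625), (13.582869529724121, 284.4525146484375), 80.06320190429688)
0.28 424 [0.40129641 0.13533271 0.28048135] [0.68233901 0.18224274 0.34560308] ((540.9664916992188, 152.916259765625), (25.95085334777832, 284.58154296875), 80.94469451904297)
```

View pics/crops.png

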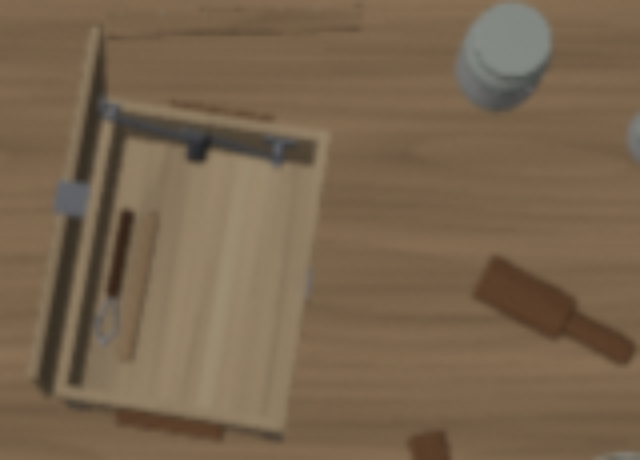

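The larger paddle measures 162 × 46 mm at (0.500,-0.279), with its blade pointing along yaw 62°. The chest's rim rectangle is 212 × 281 mm, as it should be, with its x axis at yaw about 82°. I'll start moving, going high over the lid.

>>> arm_command(targets=[[[0,2,-3,3,-8],[0,4.5,-6.5,6,-16],[0,7,-10,9,-24],[0,9.5,-14,12,-32],[0,12,-18,15,-40],[0,14.5,-22,17.5,-48],[0,17,-26,19,-56],[0,19.5,-30,20,-64]]], force=20)

```text
t: 0.9
ee_pos: [0.4091, 0.3495, 0.4187]
tool_rot: [-179.9, 0.0, 6.5]
ft_force: [1.3, 0.1, -0.3]
finger_gap: 1.004
```

```bash
python3 - <<'E'
from h import *
s=monitor.state()
s0=dict(ee_pos=[.22226,.63674,.2217],tool_rot=[180,0,70.76])
z=np.load('scene0.npz');ci=viewer.camera_info('scene');P=cloud(z['d'],ci,s)
R=Ro.from_euler('xyz',s0['tool_rot'],degrees=True).as_matrix()
L=(P-s0['ee_pos'])@R
for lo,hi in [(-.03,0),(-.07,-.04),(-.12,-.085),(-.17,-.12)]:
    m=(L[...,2]>lo)&(L[...,2]<hi)&(abs(L[...,0])<.15)&(abs(L[...,1])<.15)
    w=L[m]; print(lo,hi,m.sum(),np.percentile(w,[1,99],axis=0)[:,:2].round(3).tolist())
# knee
C=np.array([.530,.068]);a=np.radians(81.9);X=np.array([np.cos(a),np.sin(a)]);Y=np.array([-X[1],X[0]])
t=np.load('top0.npz');ci=viewer.camera_info('top');g=cv2.cvtColor(t['im'],cv2.COLOR_RGB2GRAY)
sub=g[165:180,228:252]; m=sub<55; v,u=np.nonzero(m); print(m.sum(),u.mean()+228,v.mean()+165,sub.min())
w=onplane([[u.mean()+228,v.mean()+165]],.15,ci,s)[0]; print('knee',w,'chest',(w[:2]-C)@X,(w[:2]-C)@Y, 'z',P.shape)
Pt=cloud(t['d'],ci,s); print(Pt[v+165,u+228][:,2].round(3))
E
```

```text
-0.03 0 85 [[-0.054, -0.015], [0.053, 0.01]]
-0.07 -0.04 61 [[-0.056, -0.012], [0.056, 0.009]]
-0.12 -0.085 593 [[-0.083, -0.028], [0.088, 0.032]]
-0.17 -0.12 777 [[-0.087, -0.033], [0.088, 0.03]]
22 239.72727272727272 171.45454545454547 33
knee [0.6303151  0.06357505 0.15      ] chest 0.009753714423275267 -0.09993779984681099 z (384, 512, 3)
[0.155 0.153 0.156 0.16  0.156 0.154 0.15  0.158 0.155 0.152 0.154 0.147
 0.157 0.159 0.151 0.152 0.161 0.159 0.156 0.153 0.157 0.157]
```

The gripper body is 178 mm wide along the jaws, which only just fits inside the 190 mm chest if it's centred. Next I'll move to the paddle.

>>> arm_command(targets=[[[0,2,-4.4,0,-4],[0,4,-8.8,0,-8],[0,6,-13.2,0,-12],[0,8,-17.6,0,-16],[0,9.5,-22,0,-20],[0,10.5,-26.5,0,-24],[0,11,-31,0,-28],[0,11,-35.5,0,-32]]])

```text
t: 1.7
ee_pos: [0.519, -0.0074, 0.4184]
tool_rot: [-180.0, 0.1, -25.7]
ft_force: [0.5, -0.4, -0.2]
finger_gap: 1.005
```

```bash
python3 - <<'E'
from h import *
s,im,d,ci=snap('wrist','w1.png'); np.savez('w1.npz',im=im,d=d)
print(s['ee_pos'],s['tool_rot'])
P=cloud(d,ci,s); print((d>0).mean(), P.reshape(-1,3).min(0),P.reshape(-1,3).max(0))
E
```

```text
[ 0.51901726 -0.00739369  0.41835493] [-1.79969476e+02  6.28133655e-02 -2.57104939e+01]
0.9959920247395834 [-0.01322784 -0.59562418 -0.00376592] [1.02603406 0.40479932 0.58067809]
```

View pics/w1.png

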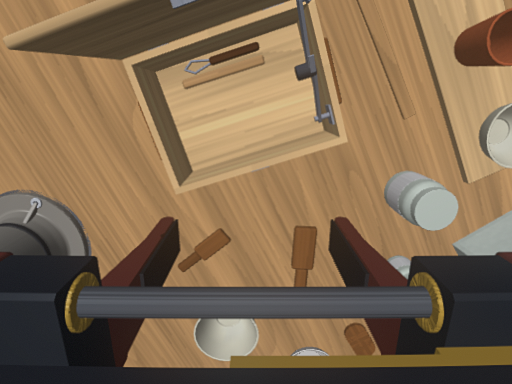

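The wrist view shows the whole chest rim with corners near (128,62), (180,190), (345,138) and (320,5). The knuckle is at (306,71), the tools are at (220,62), and the big paddle's blade is at (304,245). I'll fit the chest, knee and paddle from this depth image.

```bash
python3 - <<'E'
from h import *
z=np.load('w1.npz');im,d=z['im'],z['d'];ci=viewer.camera_info('wrist')
s=dict(ee_pos=[.51901726,-.00739369,.41835493],tool_rot=[-179.969,.0628,-25.71]);P=cloud(d,ci,s)
v,u=np.mgrid[:384,:512]; reg=(v<195)&(u>110)&(u<350)
w=P[reg&(P[...,2]>.1)&(P[...,2]<.14)]; print('hist',np.histogram(w[:,2],np.arange(.1,.142,.004)))
m=reg&(abs(P[...,2]-.12)<.008); c0=np.array([.53,.068]);a=np.radians(81.9)
for it in range(3):
    X=np.array([np.cos(a),np.sin(a)]);Y=np.array([-X[1],X[0]])
    q=P[m]; l=np.c_[(q[:,:2]-c0)@X,(q[:,:2]-c0)@Y]
    f=l[(l[:,0]<-.085)&(l[:,0]>-.12)&(abs(l[:,1])<.12)]
    p=np.polyfit(f[:,1],f[:,0],1); a+=-0 - np.arctan(p[0])*-1*-1 if 0 else -np.arctan(p[0])
    print('front wall',np.percentile(f[:,0],[2,50,98]),'slope',p[0],len(f),np.degrees(a))
X=np.array([np.cos(a),np.sin(a)]);Y=np.array([-X[1],X[0]])
l=np.c_[(P[m][:,:2]-c0)@X,(P[m][:,:2]-c0)@Y]
f=l[(l[:,0]<-.085)&(abs(l[:,1])<.12)];print('front',np.percentile(f[:,0],[3,50,97]))
f=l[(l[:,1]>.12)&(abs(l[:,0])<.08)];print('+y wall',np.percentile(f[:,1],[3,50,97]))
f=l[(l[:,1]<-.12)&(abs(l[:,0])<.08)];print('-y wall',np.percentile(f[:,1],[3,50,97]))
f=l[(l[:,0]>.08)&(abs(l[:,1])<.1)];print('back',np.percentile(f[:,0],[3,50,97]))
# knuckle
g=cv2.cvtColor(im,cv2.COLOR_RGB2GRAY);k=(g[60:84,290:322]<60);kv,ku=np.nonzero(k);kv+=60;ku+=290
K=P[kv,ku];kk=np.median(K,0);print('knuckle',len(K),ku.mean(),kv.mean(),kk,(kk[:2]-c0)@X,(kk[:2]-c0)@Y,np.percentile(K[:,2],[5,95]),
  np.percentile((K[:,:2]-c0)@X,[5,95]),np.percentile((K[:,:2]-c0)@Y,[5,95]))
# tools in the chest
L=np.stack([(P[...,:2]-c0)@X,(P[...,:2]-c0)@Y],-1)
t=reg&(abs(L[...,0])<.09)&(abs(L[...,1])<.12)&(P[...,2]>.014)&(P[...,2]<.03); print('tools',t.sum(),np.percentile(L[t],[3,97],axis=0), 'floor', np.median(P[reg&(abs(L[...,0])<.05)&(abs(L[...,1])<.05)][:,2]))
# paddle blade edge centreline
h=cv2.cvtColor(im,cv2.COLOR_RGB2HSV); mm=((h[...,2]<150)&(h[...,1]>130)&(u>285)&(u<325)&(v>215)&(v<278)).astype(np.uint8)
vv,uu=np.nonzero(mm);W=onplane(np.c_[uu,vv],.018,ci,s)[:,:2];ax=np.array([.471,.882]);n=np.array([-ax[1],ax[0]])
r=(W-[.49994,-.27875]); p=r@ax;q=r@n
print('paddle',len(W),h[245,304],'tip',np.percentile(p,99.5), [(round(b,3),np.percentile(q[abs(p-b)<.008],[2,98]).round(4).tolist()) for b in (.02,.04,.06)])
E
```

```text
hist (array([ 432,  402,  429,  421, 2329, 2588,   80,  116,  113,  116]), array([0.1  , 0.104, 0.108, 0.112, 0.116, 0.12 , 0.124, 0.128, 0.132,
       0.136, 0.14 ]))
front wall [-0.10403839 -0.09838295 -0.09396023] slope 0.0009947266062945031 1140 81.84300638248799
front wall [-0.10400155 -0.09838764 -0.09398391] slope 4.4250428558598936e-06 1139 81.84275284620817
front wall [-0.10400184 -0.09838796 -0.09398419] slope 9.665527047894439e-09 1139 81.84275229241427
front [-0.10385604 -0.09838796 -0.09404943]
+y wall [0.12983298 0.13411762 0.14012471]
-y wall [-0.13889523 -0.13318366 -0.12884964]
back [0.09502389 0.09985737 0.1054782 ]
knuckle 79 304.9367088607595 75.0886075949367 [0.62528852 0.05921599 0.1548074 ] 0.004825380139605852 -0.0955707934256052 [0.15151217 0.15671765] [0.00269683 0.01105785] [-0.10842237 -0.08600714]
tools 1422 [[ 0.04967065 -0.05241101]
 [ 0.08643094  0.08173785]] floor 0.010284389244341219
paddle 1066 [ 14 155 123] tip 0.08456197605668364 [(0.02, [-0.0211, 0.023]), (0.04, [-0.0209, 0.0225]), (0.06, [-0.0212, 0.0222])]
```

The chest centre comes out at (0.5296,0.0688) with yaw 81.84°, good to about 1 mm against the wall positions. The paddle agrees within 1–2 mm. Moving down to it.

>>> arm_command(targets=[[[0,-0.2,-4,-2.5,-0.4],[0,-0.4,-8,-5.5,-0.8],[0,-0.6,-12,-8.5,-1.2],[0,-0.8,-16,-11.5,-1.6],[0,-1,-20,-14.5,-2],[0,-1.2,-23.5,-18,-2.4],[0,-1.4,-26.2,-22,-2.4],[0,-1.4,-26.2,-26.5,-2.4]]])

```text
t: 2.55
ee_pos: [0.5035, -0.2833, 0.1534]
tool_rot: [179.8, -0.2, -29.2]
ft_force: [-0.3, 0.1, -0.5]
finger_gap: 0.998
```

>>> arm_command(targets=[[[0,0.1,1.4,-3,1],[0,0.1,1.4,-6.5,1],[0,0.1,1.4,-9.5,1],[0,0.1,1.4,-9.5,1]]])

```text
t: 2.95
ee_pos: [0.5019, -0.2674, 0.0548]
tool_rot: [179.8, 0.2, -28.2]
ft_force: [0.2, -0.4, 0.4]
finger_gap: 1.004
```

>>> arm_command(targets=[[[0,0.3,-0.2,-2.5,0],[0,0.3,-0.2,-4.8,0],[0,0.3,-0.2,-4.8,0],[0.6,0.3,-0.2,-4.8,0],[0.6,0.3,-0.2,-4.8,0],[0.6,0.3,-0.2,-4.8,0],[0.6,0.3,-0.2,-4.8,0]]], force=20)

```text
t: 3.65
ee_pos: [0.5055, -0.2696, 0.0078]
tool_rot: [179.8, 0.1, -28.2]
ft_force: [0.1, 0.3, -0.9]
finger_gap: 0.677
```

>>> arm_command(targets=[[[0.7,0,0,0,0],[0.7,0,0,0,0],[0.7,0,0,0,0],[0.7,0,0,0,0],[0.7,0,0,0,0]]])

```text
t: 4.15
ee_pos: [0.5058, -0.2697, 0.0083]
tool_rot: [179.8, 0.1, -28.2]
ft_force: [-0.1, -0.2, 6.9]
finger_gap: 0.522
```

The gap of 0.522 is 46 mm, so the blade is gripped. Lifting it and carrying it to the front of the chest.

>>> arm_command(targets=[[[0.7,0,0,3,0],[0.7,0,0,7,0],[0.7,0,0.5,11.5,-4],[0.7,0,2,16,-12],[0.7,0,5,19,-20],[0.7,0,9,21,-28],[0.7,0,13,22,-36],[0.7,0,17,22,-44]]])

```text
t: 4.95
ee_pos: [0.5063, -0.0984, 0.2295]
tool_rot: [180.0, 0.1, -72.5]
ft_force: [2.1, -0.2, -0.5]
finger_gap: 0.522
```

```bash
python3 - <<'E'
from h import *
s=monitor.state();print(s['ee_pos'],s['tool_rot'],s['finger_gap'],s['ft_force'])
z=np.load('scene0.npz');ci=viewer.camera_info('scene');P=cloud(z['d'],ci,s)
L=(P-[.22226,.63674,.2217])@Ro.from_euler('xyz',[180,0,70.76],degrees=True).as_matrix()
for lo in np.arange(-.34,-.06,.02):
    m=(L[...,2]>lo)&(L[...,2]<lo+.02)&(abs(L[...,0])<.15)&(abs(L[...,1])<.15); w=L[m]; print(round(lo,2),len(w),np.percentile(w,[1,99],axis=0)[:,:2].round(3).tolist() if len(w) else '')
E
```

```text
[ 0.50629939 -0.09840968  0.22954836] [ 1.79961405e+02  7.83127598e-02 -7.25446778e+01] 0.5220525093278595 [ 2.09463049 -0.19572151 -0.51410713]
-0.34 315 [[-0.065, 0.036], [0.048, 0.049]]
-0.32 182 [[-0.051, 0.037], [0.043, 0.048]]
-0.3 116 [[-0.017, 0.004], [0.04, 0.043]]
-0.28 201 [[-0.027, -0.009], [0.038, 0.036]]
-0.26 198 [[-0.025, -0.028], [0.038, 0.036]]
-0.24 197 [[-0.027, -0.009], [0.038, 0.036]]
-0.22 212 [[-0.03, -0.023], [0.039, 0.038]]
-0.2 99 [[-0.025, -0.01], [0.037, 0.036]]
-0.18 185 [[-0.04, -0.016], [0.037, 0.034]]
-0.16 34 [[-0.039, 0.006], [0.018, 0.019]]
-0.14 694 [[-0.087, -0.033], [0.088, 0.029]]
-0.12 387 [[-0.084, -0.029], [0.089, 0.032]]
-0.1 224 [[-0.078, -0.027], [0.081, 0.032]]
-0.08 19 [[-0.054, -0.013], [-0.045, 0.01]]
-0.06 48 [[-0.056, -0.009], [0.056, 0.009]]
```

>>> arm_command(targets=[[[0.7,0.2,3.5,-1,-7],[0.7,0.3,7.5,-2,-14],[0.7,0.4,11.5,-3,-21],[0.7,0.6,14.5,-4,-25.6],[0.7,0.6,15.7,-6,-25.6],[0.7,0.6,15.7,-7,-25.6],[0.7,0.6,15.7,-7,-25.6]]])

```text
t: 5.65
ee_pos: [0.5111, 0.0578, 0.1584]
tool_rot: [179.8, -0.0, -98.2]
ft_force: [-0.4, -0.2, 0.1]
finger_gap: 0.525
```

```bash
cat > rel.py <<'E'
from h import *
C=np.array([.5296,.0688]);a=np.radians(81.84);X=np.array([np.cos(a),np.sin(a)]);Y=np.array([-X[1],X[0]])
def ch(p): p=np.asarray(p)[...,:2]-C; return np.stack([p@X,p@Y],-1)
E
python3 - <<'E'
from rel import *
s,im,d,ci=snap('wrist','w2.png');np.savez('w2.npz',im=im,d=d)
print(s['ee_pos'],s['tool_rot'],s['ft_force'],ch(s['ee_pos']),s['finger_gap'])
P=cloud(d,ci,s);L=ch(P)
m=(abs(P[...,2]-.12)<.006)
def pr(n,f):
    print(n,len(f),np.percentile(f,[3,50,97]) if len(f) else '')
pr('front',L[m&(abs(L[...,0]+.1)<.015)&(abs(L[...,1])<.11)][:,0]);pr('back',L[m&(abs(L[...,0]-.1)<.012)&(abs(L[...,1])<.11)][:,0])
pr('+y',L[m&(abs(L[...,1]-.135)<.015)&(abs(L[...,0])<.08)][:,1]);pr('-y',L[m&(abs(L[...,1]+.135)<.012)&(abs(L[...,0])<.08)][:,1])
E
```

```text
[0.51107537 0.05778086 0.1584117 ] [ 1.79823302e+02 -1.64175325e-02 -9.81550042e+01] [-0.41819936 -0.19427434  0.10139017] [-0.01353692  0.01677304] 0.5248128301353361
front 4587 [-0.10508023 -0.09915633 -0.0950503 ]
back 5113 [0.09416685 0.09846364 0.10522703]
+y 1468 [0.12915552 0.13240117 0.14002766]
-y 0
```

View pics/w2.png

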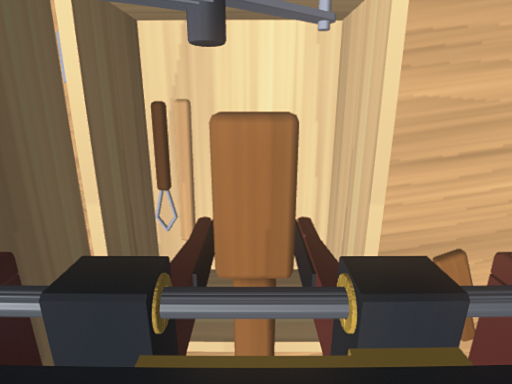

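The blade hangs level over the free floor, with the knuckle at (207,20) and the tools at (170,160), clear on the left. The walls confirm the chest's x to 1 mm. Descending.

>>> arm_command(targets=[[[0.7,0,0,-3,0],[0.7,0,0,-6,0],[0.7,0,0,-9,0],[0.7,0,0,-10.5,0],[0.7,0,0,-10.5,0],[0.7,0.1,0.6,-10.5,0],[0.7,0.1,1.1,-10.5,0],[0.7,0.1,1.1,-10.5,0]]])

```text
t: 6.5
ee_pos: [0.5137, 0.0694, 0.0554]
tool_rot: [-180.0, 0.1, -98.2]
ft_force: [0.3, -0.4, -0.2]
finger_gap: 0.523
```

```bash
python3 -c "
from rel import *
s=monitor.state();print(s['ee_pos'],s['tool_rot'],s['ft_force'],ch(s['ee_pos']),s['finger_gap'])"
```

```text
[0.51369272 0.06936334 0.05540551] [-1.79999610e+02  1.00628393e-01 -9.81506412e+01] [ 0.34168028 -0.39958935 -0.23282081] [-0.00170021  0.01582619] 0.5229417786601427
```

Centred at chest x = -1.7 mm. Lowering slowly into the opening.

>>> arm_command(targets=[[[0.7,0,0,-0.6,0],[0.7,0,0,-1.2,0],[0.7,0,0,-1.7,0],[0.7,0,0,-2.2,0],[0.7,0,0,-2.6,0],[0.7,0,0,-2.9,0],[0.7,0,0,-2.9,0]]])

```text
t: 7.2
ee_pos: [0.5135, 0.0692, 0.026]
tool_rot: [180.0, 0.1, -98.2]
ft_force: [-0.3, 0.5, -1.2]
finger_gap: 0.523
```

>>> arm_command(targets=[[[0.7,0,0,-0.2,0],[0.7,0,0,-0.4,0],[0.7,0,0,-0.6,0],[0.7,0,0,-0.7,0],[0.7,0,0,-0.7,0]]])

```text
t: 7.7
ee_pos: [0.5134, 0.0692, 0.0189]
tool_rot: [180.0, 0.1, -98.2]
ft_force: [1.1, -0.2, -1.1]
finger_gap: 0.528
```

>>> arm_command(targets=[[[0.7,0,0,-0.1,0],[0.7,0,0,-0.1,0],[0.3,0,0,-0.1,0],[0.3,0,0,-0.1,0],[0.3,0,0,-0.1,0],[0.3,0,0,-0.1,0]]])

```text
t: 8.3
ee_pos: [0.5134, 0.0692, 0.0178]
tool_rot: [180.0, 0.1, -98.2]
ft_force: [-0.6, -0.4, -0.3]
finger_gap: 0.699
```

>>> arm_command(targets=[[[0.3,0,0,1,0],[0.3,0,0,2.5,0],[0.3,0,0,4,0],[0.3,-0.2,-1.2,6,0],[0.3,-0.2,-1.5,9,0],[0.3,-0.2,-1.5,13,0],[0.3,-0.2,-1.5,16,0],[0.3,-0.2,-1.5,18,0]]])

```text
t: 9.1
ee_pos: [0.512, 0.0537, 0.2004]
tool_rot: [-179.9, 0.1, -98.2]
ft_force: [0.7, 0.9, 0.1]
finger_gap: 0.698
```

```bash
python3 - <<'E'
from rel import *
s,im,d,ci=snap('wrist','w3.png');np.savez('w3.npz',im=im,d=d)
print(s['ee_pos'],s['tool_rot'],s['ft_force'],ch(s['ee_pos']))
P=cloud(d,ci,s);L=ch(P)
m=(abs(L[...,0]+.01)<.05)&(abs(L[...,1])<.125)&(abs(P[...,2]-.028)<.006)
print('paddle top',m.sum(),np.percentile(L[m],[1,50,99],axis=0),np.percentile(P[m][:,2],[2,50,98]))
m=(abs(L[...,0]+.0)<.05)&(abs(L[...,1]+.108)<.03)&(P[...,2]>.135)&(P[...,2]<.165)
g=cv2.cvtColor(im,cv2.COLOR_RGB2GRAY)
print('stay',m.sum(),np.percentile(L[m],[1,50,99],axis=0)); 
k=m&(L[...,1]>-.1); print('knuckle face',k.sum(),np.percentile(L[k],[2,50,98],axis=0),np.percentile(P[k][:,2],[2,50,98]))
E
```

```text
[0.51195864 0.05374769 0.20040798] [-1.79933032e+02  1.44977456e-01 -9.82169716e+01] [0.74294471 0.85403756 0.06060405] [-0.01740389  0.01532625]
paddle top 4560 [[-0.02442971 -0.05279928]
 [-0.00226123  0.00593012]
 [ 0.02012898  0.10551246]] [0.02372447 0.02785577 0.02947278]
stay 2085 [[-0.01795583 -0.11231433]
 [ 0.00993267 -0.10316664]
 [ 0.04486293 -0.08677118]]
knuckle face 771 [[ 0.00091718 -0.09973036]
 [ 0.00942669 -0.09275607]
 [ 0.01978241 -0.08674856]] [0.1435632  0.15559798 0.15804251]
```

View pics/w3.png

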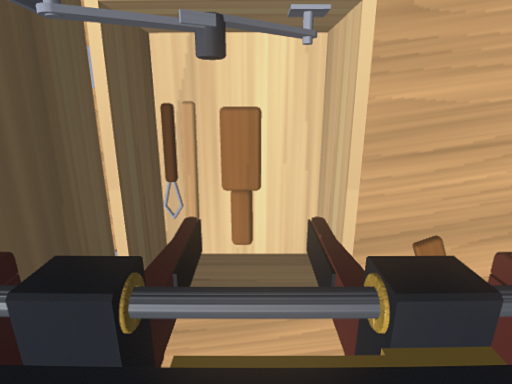

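The paddle lies flat, with its top at z = 0.028, chest y from -53 to +107 mm and x ±22 mm, clear of both the stay and the tools. The knuckle, at pixel (210,35), is centred near chest x = +10, y about -98, with its top at z = 0.158. Next I'll turn the tool 90° and close it above the knee.

>>> arm_command(targets=[[[1,0,0,1,8],[1,0,0,1,16],[1,0,0,1,24],[1,1,0,1,32],[1,2,0,1,40],[1,3.5,0,1,48],[1,5,0,1,56],[1,6.5,0,1,64]]], force=30)

```text
t: 9.95
ee_pos: [0.5786, 0.0534, 0.2123]
tool_rot: [-179.8, 0.2, -33.9]
ft_force: [-0.6, 0.6, -0.2]
finger_gap: 0.021
```

>>> arm_command(targets=[[[1,1.5,0.2,0,8],[1,3,0.5,0,16],[1,4.2,0.8,0,24],[1,5,1.1,-0.5,26],[1,5,1.1,-1,26],[1,5,1.1,-1,26]]])

```text
t: 10.55
ee_pos: [0.6275, 0.0639, 0.2014]
tool_rot: [-179.8, 0.3, -8.0]
ft_force: [-0.3, -0.8, -0.1]
finger_gap: 0.006
```

```bash
python3 -c "
from rel import *
s=monitor.state();print(s['ee_pos'],s['tool_rot'],s['ft_force'],ch(s['ee_pos']),s['finger_gap'])"
```

```text
[0.62754332 0.06392939 0.20136986] [-179.84483096    0.34757533   -8.02177637] [-0.3411101  -0.7557776  -0.14807981] [ 0.00908057 -0.09764303] 0.005829455265358192
```

>>> arm_command(targets=[[[1,0,0,-2,0],[1,0,0,-3.5,0],[1,0,0,-4.1,0],[1,0,0.1,-4.4,0],[1,0,0.1,-4.7,0],[1,0,0.2,-5,0],[1,0,0.3,-5.4,0]]])

```text
t: 11.25
ee_pos: [0.627, 0.068, 0.148]
tool_rot: [-179.8, 0.4, -8.0]
ft_force: [-6.1, 1.8, 6.3]
finger_gap: 0.001
```

>>> arm_command(targets=[[[1,0,0.1,-0.4,0],[1,0,0.3,-0.8,0],[1,0,0.4,-1.2,0],[1,0,0.5,-1.6,0],[1,0,0.6,-2,0],[1,0,0.6,-2,0]]])

```text
t: 11.85
ee_pos: [0.6263, 0.0748, 0.1286]
tool_rot: [-179.7, 0.5, -8.0]
ft_force: [-5.2, 1.2, 3.9]
finger_gap: 0.006
```

```bash
python3 - <<'E'
from rel import *
s,im,d,ci=snap('wrist','w4.png')
print(s['ee_pos'],s['tool_rot'],s['ft_force'],ch(s['ee_pos']))
E
```

```text
[0.62634579 0.07479207 0.12861251] [-179.684334      0.51170416   -7.96844497] [-5.18028394  1.2222492   3.92588662] [ 0.0196633  -0.09491579]
```

View pics/w4.png

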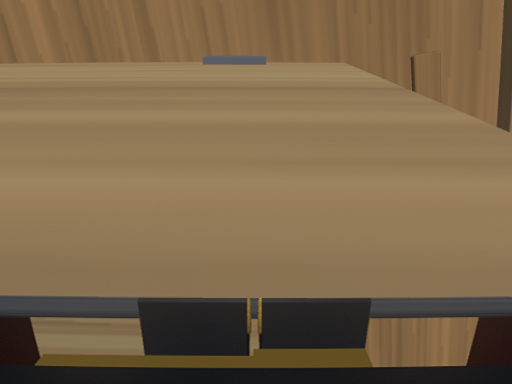

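The wrist view is now mostly filled by a board, apparently the lid close in front of the camera. I'll measure the lid angle from the fixed cameras.

```bash
python3 - <<'E'
from rel import *
s=monitor.state();print('cam in tool',np.array(viewer.camera_info('wrist')['tool_from_camera'])[:3,3])
a,ia,da,ca=snap('scene','s5.png');b,ib,db,cb=snap('top','t5.png')
for nm,d,ci in [('scene',da,ca),('top',db,cb)]:
    P=cloud(d,ci,s);L=ch(P)
    m=(P[...,2]>.14)&(P[...,2]<.36)&(abs(L[...,1]-.06)<.07)&(L[...,0]>-.02)&(L[...,0]<.14)
    w=np.c_[L[m][:,0],P[m][:,2]]
    if len(w)<20: print(nm,len(w));continue
    for zz in np.arange(.15,.35,.03):
        q=w[abs(w[:,1]-zz)<.01]; print(nm,round(zz,2),len(q),np.percentile(q[:,0],[5,50,95]).round(4) if len(q) else '')
    m=(abs(L[...,1]+.1)<.035)&(P[...,2]>.10)&(P[...,2]<.2)&(L[...,0]>-.08)&(L[...,0]<.09);print(nm,'stay pts',m.sum())
c1=cv2.resize(ib[140:240,195:285],(540,600))
c2=cv2.resize(ia[175:285,215:330],(0,0),fx=2.2,fy=5.45)[:600]
cv2.imwrite('pics/t5c.png',c1[:,:,::-1])
E
```

```text
cam in tool [-0.00028459 -0.07516185 -0.16228316]
scene 0.15 146 [0.1042 0.1076 0.1112]
scene 0.18 156 [0.0977 0.1011 0.1049]
scene 0.21 157 [0.0912 0.0947 0.0982]
scene 0.24 168 [0.0844 0.0882 0.0922]
scene 0.27 173 [0.078  0.0817 0.0858]
scene 0.3 182 [0.0721 0.075  0.0783]
scene 0.33 243 [0.0526 0.0679 0.0724]
scene stay pts 72
top 5
```

From the outer face the lid leans 12.3° (it was 5°). That implies a knee fold of about 0.65 rad, so the stay is broken and well past 0.4. I'll retreat forward and up, then go over and behind the lid.

>>> arm_command(targets=[[[1,0,-0.5,1,0],[1,0,-2.5,2.5,0],[1,0,-6,4,0],[1,-0.5,-9.5,7,0],[1,-2,-10.5,11.5,0],[1,-4,-10.5,16,0],[1,-6,-10.5,20.5,0],[1,-8,-10.5,25,0]]])

```text
t: 12.8
ee_pos: [0.5454, -0.0334, 0.3817]
tool_rot: [-179.7, 0.4, -8.2]
ft_force: [1.1, 1.5, 0.8]
finger_gap: 0.004
```

>>> arm_command(targets=[[[1,-1,2,3,0],[1,-2,6,4,0],[1,-3,10.5,4,0],[1,-4,15,4,0],[1,-4,19.5,4,0],[1,-4,23,4,0],[1,-4,23.5,4,0],[1,-4,23.5,4,0]]])

```text
t: 13.6
ee_pos: [0.5061, 0.2005, 0.4225]
tool_rot: [-179.7, 0.3, -8.2]
ft_force: [0.7, -0.4, 0.0]
finger_gap: 0.008
```

```bash
python3 -c "
from rel import *
s=monitor.state();print(s['ee_pos'],s['tool_rot'],s['ft_force'],ch(s['ee_pos']),s['finger_gap'])"
```

```text
[0.50605209 0.20051697 0.42253634] [-179.66590486    0.29616032   -8.22600085] [ 0.69915995 -0.42354179  0.03216029] [0.12704107 0.04200513] 0.007887351472016631
```

>>> arm_command(targets=[[[1,0,0,-4,0],[1,0,0,-8,0],[1,0,0,-11.2,0],[1,0,0,-11.2,0],[1,-0.2,-1.5,-11.2,0],[1,-0.4,-2.8,-11.2,0],[1,-0.5,-3.6,-11.2,0]]])

```text
t: 14.3
ee_pos: [0.5021, 0.1619, 0.3127]
tool_rot: [-179.5, 0.1, -8.4]
ft_force: [0.5, -0.6, 0.2]
finger_gap: 0.003
```

>>> arm_command(targets=[[[1,-0.1,-0.7,-0.1,0],[1,-0.2,-1.4,-0.2,0],[1,-0.3,-2.1,-0.4,0],[1,-0.4,-2.8,-0.6,0],[1,-0.5,-3.5,-0.8,0],[1,-0.6,-4.1,-1,0],[1,-0.7,-4.8,-1.25,0],[1,-0.8,-5.4,-1.5,0]]])

```text
t: 15.1
ee_pos: [0.4942, 0.1072, 0.2973]
tool_rot: [-179.6, 0.1, -8.4]
ft_force: [2.1, 2.3, 0.5]
finger_gap: 0.003
```

```bash
cat > lid.py <<'E'
from rel import *
s=monitor.state();P=None
a,ia,da,ca=snap('scene','s_last.png');P=cloud(da,ca,s);L=ch(P)
# outer face only: points in lid's y range away from the gripper
m=(L[...,1]>.07)&(L[...,1]<.125)&(P[...,2]>.128)&(P[...,2]<.36)&(L[...,0]>-.13)&(L[...,0]<.12)
w=np.c_[L[m][:,0],P[m][:,2]]; v=w-[.105,.12]
ok=np.hypot(*v.T)<.215; ang=np.degrees(np.arctan2(-v[ok,0],v[ok,1])); r=np.hypot(*v[ok].T)
ang=ang[r>.1]+np.degrees(np.arcsin(.01/r[r>.1]))
print('lid lean',np.percentile(ang,[10,50,90]),len(ang)); print(s['ee_pos'],s['ft_force'],ch(s['ee_pos']))
E
python3 lid.py
```

```text
lid lean [27.14754681 28.32674919 29.51179474] 444
[0.49418585 0.10716177 0.29730233] [2.12653285 2.2653675  0.46900938] [0.03294677 0.04050059]
```

The lid is following: lean 28°, push about 3 N. Continuing along the arc.

>>> arm_command(targets=[[[1,-0.1,-0.7,-0.35,0],[1,-0.2,-1.4,-0.75,0],[1,-0.3,-2.1,-1.15,0],[1,-0.4,-2.8,-1.6,0],[1,-0.5,-3.5,-2.05,0],[1,-0.6,-4.1,-2.55,0],[1,-0.7,-4.7,-3.1,0],[1,-0.75,-5.3,-3.65,0]]])

```text
t: 15.95
ee_pos: [0.4856, 0.0524, 0.2598]
tool_rot: [-179.6, 0.2, -8.5]
ft_force: [0.3, 3.0, -0.3]
finger_gap: 0.006
```

>>> arm_command(targets=[[[1,-0.1,-0.6,-0.7,0],[1,-0.15,-1.1,-1.3,0],[1,-0.25,-1.65,-2,0],[1,-0.3,-2.15,-2.65,0],[1,-0.4,-2.65,-3.35,0],[1,-0.45,-3.05,-4.1,0],[1,-0.5,-3.45,-4.85,0],[1,-0.55,-3.8,-5.45,0]]])

```text
t: 16.75
ee_pos: [0.48, 0.014, 0.2045]
tool_rot: [-179.6, 0.3, -8.5]
ft_force: [0.9, 0.6, 1.0]
finger_gap: 0.006
```

```bash
python3 lid.py
```

```text
lid lean [66.15611526 67.47791175 68.85533131] 402
[0.48002015 0.01400269 0.20453167] [0.90201256 0.63875022 1.01095588] [-0.06127978  0.04130007]
```

>>> arm_command(targets=[[[1,-0.05,-0.35,-0.8,0],[1,-0.1,-0.6,-1.5,0],[1,-0.1,-0.8,-2.2,0],[1,-0.15,-1,-2.8,0],[1,-0.2,-1.2,-3.4,0],[1,-0.2,-1.3,-4,0],[1,-0.2,-1.45,-4.5,0],[1,-0.2,-1.55,-5,0]]])

```text
t: 17.6
ee_pos: [0.4771, -0.0019, 0.1533]
tool_rot: [-179.7, 0.4, -8.5]
ft_force: [-0.6, 0.4, 0.8]
finger_gap: 0.005
```

>>> arm_command(targets=[[[1,0,-0.05,-0.3,0],[1,0,-0.1,-0.6,0],[1,0,-0.15,-0.9,0],[1,0,-0.2,-1.2,0],[1,0,-0.2,-1.4,0],[1,0,-0.25,-1.6,0],[1,0,-0.25,-1.8,0],[1,0,-0.25,-2,0]]])

```text
t: 18.4
ee_pos: [0.4772, -0.0046, 0.1332]
tool_rot: [-179.7, 0.3, -8.5]
ft_force: [0.1, -0.6, 0.9]
finger_gap: 0.009
```

```bash
python3 lid.py
```

```text
lid lean [54.07622619 88.60617147 89.8335468 ] 391
[ 0.477151   -0.00455598  0.13318489] [ 0.06493853 -0.61951561  0.8597767 ] [-0.08005779  0.04150599]
```

>>> arm_command(targets=[[[1,0,0,-0.15,0],[1,0,0,-0.3,0],[1,0,0,-0.4,0],[1,0,0,-0.5,0],[1,0,0,-0.5,0]]])

```text
t: 18.95
ee_pos: [0.4772, -0.0046, 0.13]
tool_rot: [-179.5, 0.4, -8.6]
ft_force: [-10.5, 0.8, 31.8]
finger_gap: 0.007
```

Firm stop at z = 0.130, which is the shut height. Backing off and checking.

>>> arm_command(targets=[[[1,0,0,0.5,0],[1,0,0,2,0],[1,0,-1,5,0],[1,0,-4,9,0],[1,0,-8,13,0],[1,0,-12,16,0],[1,0,-16,18,0],[1,0,-16,18,0]]])

```text
t: 19.75
ee_pos: [0.4777, -0.1713, 0.3136]
tool_rot: [-179.6, 0.0, -9.1]
ft_force: [-0.4, 0.0, -0.1]
finger_gap: 0.002
```

```bash
python3 - <<'E'
from rel import *
s=monitor.state();print(s['ee_pos'],s['ft_force'])
a,ia,da,ca=snap('scene','s9.png');b,ib,db,cb=snap('top','t9.png')
P=cloud(db,cb,s);L=ch(P)
for x0 in (-.1,-.05,0,.05,.1):
    m=(abs(L[...,0]-x0)<.01)&(abs(L[...,1])<.12)&(P[...,2]<.25)&(P[...,2]>.05);print(x0,m.sum(),np.percentile(P[m][:,2],[10,50,90]).round(4))
# bystanders moved? compare outside chest/arm
t=np.load('top0.npz')['d'];d0=cloud(t,cb,s)
ds=cv2.medianBlur((abs(P[...,2]-d0[...,2])>.02).astype(np.uint8),5);n,l,st,c=cv2.connectedComponentsWithStats(ds);print([r.tolist() for r in st[1:] if r[4]>15])
cv2.imwrite('pics/f.png',np.hstack([ib[90:300,120:450],cv2.resize(ia,(0,0),fx=.9,fy=.9)[100:310,60:400]])[:,:,::-1])
E
```

```text
[ 0.47772419 -0.17131938  0.31356882] [-0.38403409  0.01452718 -0.0645245 ]
-0.1 360 [0.125  0.1288 0.1332]
-0.05 358 [0.1247 0.1287 0.133 ]
0 355 [0.1252 0.129  0.1329]
0.05 354 [0.1254 0.1292 0.1332]
0.1 247 [0.121  0.1289 0.1337]
[[197, 143, 72, 97, 4263], [0, 163, 354, 221, 22431], [261, 169, 14, 74, 212]]
```

View pics/f.png

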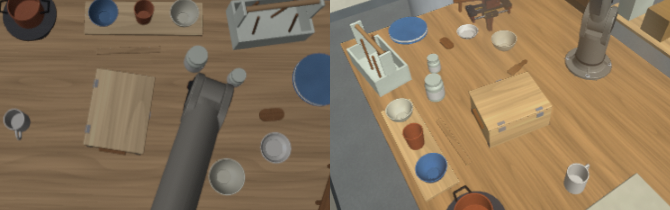

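The lid is flat, with z = 0.129 everywhere from front to back. The bystanders are where they were and the arm is touching nothing, so I'm handing in.

```bash
python3 -c "
from h import *
print(job.hand_in())"
```

```text
the job is handed in; nothing more can be done
None
```

The chest is packed and shut, and I handed the job in after about 20 s of the 72 s allowed.

- **Paddle:** With the lid still locked open, I set the larger paddle down flat on the chest floor. It lay about on the chest's centre line rather than fully in the front half, because the gripper body only fitted in there. It ran from y = -53 to +107 mm, clear of the stay strip and the tools.
- **Stay:** I pressed the knee down at about 4–6 N, until the lid angle showed it folded to about 0.65 rad. There was also an unexplained 5–6 N sideways force on the tool, probably the finger rubbing the stay.
- **Lid:** I guided it down from behind along its arc with about 3 N or less, slowing to 2–3 mm per step near the end. It stopped firmly at the shut height; the last press on the closed lid briefly reached about 32 N.
- **Last checks:** The lid top measured z ≈ 0.129 m from front to back, against 0.130 expected. In the height comparison and the last picture, nothing but the chest lid and the arm had changed. The arm hides part of the top view, but the small paddle and jars show undisturbed in the scene view. The arm was clear with about zero force.
- **One poor reading:** My last lid-angle reading from the scene camera was scattered (54–90°, median 88.6°) because the lid was nearly flat, so I relied on the height check instead.

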